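Pack and close the sewing box

ROBOT

A 6-joint arm with a two-finger parallel gripper is mounted at the origin on the work surface. World frame = base frame: x ahead of the robot, y to its left, z up, the work surface at z = 0. Lengths are in m, angles in rad, forces in N, time in s.
With the tool pointing down it reaches from about 0.225 to 0.875 m from the base axis. Payload 3.4 kg.
Tool frame: the origin (TCP) lies on the mounting face of the last link; the fingertips stand 173 mm ahead of it and the grasp point (between the pads) lies 155 mm ahead of it; z points along the fingers, y is the line along which they close (so a half turn about z gives the same grasp; the last joint's range is limited). The gripper opens to 85 mm and grips with 20 to 120 N. Pads are 22 mm wide; open, the fingers measure 114 mm over their backs; the gripper's body (76 mm by 85 mm) begins 54 mm behind the grasp point. The pads swing forward as they close: fully open they stand 13 mm farther back than shut.
Start: joints at [1.002, 0.276, 1.505, -0, 1.361, -0.121], TCP at [0.249, 0.518, 0.405] pointing down, gripper open.
Joint ranges: [-2.89, 2.89], [-0.75, 2.08], [0.22, 2.7], [-1.18, 4.32], [0.11, 2.71], [-2.7, 2.7]. Speed limits (rad/s): [2.57, 2.57, 3.14, 3.14, 3.14, 3.14].

INTERFACE

Orientations are given as a unit quaternion [w, x, y, z].
In Python, from rig import manip gives the robot as it stands.
- The arm moves only by the tool carry_out, never from a script. Its arguments are lists of equal length, an entry for each row: "linear": the shift along the world's x, y, z each as a share of 500 mm, from -1 to 1, a list of three; "angular": the turn, a rotation vector about the world's x, y, z each as a share of 0.08 rad, from -1 to 1, a list of three; "hand": the opening, from 0 (shut) to 1 (fully open). In form: {"linear": [[x, y, z], ...], "angular": [[rx, ry, rz], ...], "hand": [hand, ...]}. A call has 1 to 8 rows; each row shifts and turns the commanded pose from where the row before left it; what a row does not reach is not made up. A row lasts 1/12 s, in which the tool goes at most 41.7 mm and 7.16 degrees, less where a joint would pass 70% of its speed; a pose out of reach is approached as far as the arm can. A call with a number of a shift or a turn outside -1 to 1 is refused whole. A call with a gripper value outside its range is refused whole. The fingers move at their own pace and stop on an object; "force" is the grip in N (left out, the last holds). Time passes only in rows, so rows that do not move let the fingers close. It gives the time, the measured TCP pose, the force, the opening and the grip force at its end, in the units of the state.
- manip.get_state(): the state, without advancing time (a new reading comes with each control period).
- manip.get_image(name): name is "scene" or "top"; returns the picture (480x640x3 uint8, red, green, blue); there is no depth.
- manip.camera_params(name): a dict with "fx", "fy", "cx", "cy" (pixels), "view" (4x4, takes a point from world to camera coordinates). Camera axes: x right, y down, z forward; pixel columns grow to the right and rows downward; lengths in m; the calibration is good to about 2 mm. A picture is of the moment at which its call begins. camera_params takes no time and is no camera call.
- manip.sign_off(): hands the job in; it is judged then, once.
The state is a dict: "clock": time; "qpos": joint angles; "qd": joint speeds; "effort": joint torques, N m; "position": TCP position; "ee_rot": TCP orientation; "contact_force": force on the tool from outside, world axes, zero at the start; "moment": the same for the moment, N m; "width": finger opening in m; "gripper_force": force on a finger pad.
Only numpy, scipy, OpenCV 4.12 (cv2) and the standard library are available. Lean on these libraries where they do the work, as an engineer would, in place of code of your own. Each camera call takes 0.05 s, during which the arm holds its last target. There are 200 camera calls.

TASK

Pack up the sewing box: put every spool of thread into the open compartment and then slide the flat wooden cover fully home over them. Put the tin, upright and with its own lid seated on it, into the compartment this uncovers, and close the box's hinged lid fully down over it. Leave the mug and the jar where they are.

Things in the scene. Friction and masses are not known exactly. Their poses are not given: they have to be found in the camera images.
- sewbox: The wooden sewing box, fixed, 230 (x) by 282 (y), rim 84 mm above the table. Origin: centre of its underside; z up. Two wells side by side along its y: well A at +y, well B at -y, parted by a 10 mm wall. Long walls (x = +-110) 10 mm thick, end walls (y = +-137) 8 mm. Guide strips 7 mm wide run along y on the long walls (x = +-111.5), up to 94 mm above the table.
- well_a (a point): Centre of the inner floor of well A (for the spools), 8 mm above the table; axes as the box. The well is 210 mm (x) by 128 mm (y) and 76 mm deep to the rim. At the start it is open.
- well_b (a point): Centre of the inner floor of well B (for the tin); same size and axes as well A. At the start the flat sliding cover lies over it.
- cover (a joint): Slide of the flat wooden cover (212 by 136 by 7 mm, riding just above the rim, z 84.5 to 91.5 mm). 0 = fully home over well A; it grows as the cover moves along the box's -y; 0.138 = stop, fully over well B. Moves with about 2 N and stays where it is left.
- cover_grip (a point): Middle of the bar grip in the middle of the cover's top: a dark wooden bar 60 mm along the box's x, 12 mm thick along the box's y, from 7 to 29 mm above the cover's underside (top 113.5 mm above the table; this point 102.5 mm). Moves with the cover.
- flap (a joint): Hinged wooden lid of well B, a plain board 212 by 137 by 8 mm with no handle. 0 = shut level over well B; grows as it opens, swinging up and out towards the box's -y; it starts standing open at 1.6 to 1.9 rad (stop at 2.1). A stiff hinge: it stays where it is left; about 2 to 3 N at its edge moves it.
- flap_hinge (a point): Point on the lid's hinge line, in the middle of its length: box frame (0, -139, 89.5 mm). The line runs along the box's x. The board's mid-plane passes through it. This point turns with the lid: its y axis points from the hinge to the free edge.
- flap_edge (a point): Middle of the lid's free edge, 137 mm from the hinge line, in the board's mid-plane.
- tin: Open steel tin, 60 (x) by 80 (y) by 45 mm high, walls 3 mm (mouth 54 by 74 mm); flat bobbins lie fast on its floor, up to 16 mm high. Origin: centre of its underside, z up.
- tin_lid: Loose steel lid of the tin: plate 60 (x) by 80 (y) by 4 mm, below it a plug 49 by 69 by 8 mm that drops into the tin's mouth, above it a dark wooden grip 14 (x) by 34 (y) by 18 mm high. Origin: centre of the plug's underside (plate 8 to 12 mm above it, grip 12 to 30), z up. Starts grip up. Seated, its origin is 37 mm above the tin's; a half turn fits too.
- spool1: Thread spool with square wooden ends, 40 by 40 mm, 70 mm long, about 70 g; origin at its centre, z along its length (stands on end at the start, origin 35 mm above the table). May be absent (None): 2 to 4 of the spools are there. It may be packed standing or lying.
- spool2: Thread spool with square wooden ends, 40 by 40 mm, 70 mm long, about 70 g; origin at its centre, z along its length (stands on end at the start, origin 35 mm above the table). May be absent (None): 2 to 4 of the spools are there. It may be packed standing or lying.
- spool3: Thread spool with square wooden ends, 40 by 40 mm, 70 mm long, about 70 g; origin at its centre, z along its length (stands on end at the start, origin 35 mm above the table). May be absent (None): 2 to 4 of the spools are there. It may be packed standing or lying.
- spool4: Thread spool with square wooden ends, 40 by 40 mm, 70 mm long, about 70 g; origin at its centre, z along its length (stands on end at the start, origin 35 mm above the table). May be absent (None): 2 to 4 of the spools are there. It may be packed standing or lying.
- mug: Bystander: white mug, 80 mm across, 95 mm high, standing near the far corner of the box. Origin: centre of its underside.
- button_jar: Bystander: glass jar with a lid, 72 mm across, 100 mm high, standing near the far corner of the box. Origin: centre of its underside.

How it is judged:
By the outcome, as a careful person would: the job done as asked, in the order asked, and still so for the second after the job is handed in, with the robot touching nothing.
Of spool1, spool2, spool3, spool4 only 2 to 4 are there at a start; the rules pass over those that are not, and their reading is None.
At some moment in a run one of spool1, spool2, spool3, spool4 may be knocked a few centimetres aside while the robot is not near it.
Once in a run the grip may slacken for a moment while it holds something.
It also fails if it takes over 210 s, if anything falls off the work surface, if the arm or the gripper's body presses on something with over 40 N, if the wrist force passes 120 N, or if a joint passes its speed limit or range.

## Working session

There is one attempt and no reset: what is moved stays moved. The work goes in short steps, Python scripts to look and compute and a tool call to move; the robot and the scene stay as the last step left them, time stands still between calls to the robot, and variables do not carry over. Pictures are saved under pics/ and viewed, at most 14 in all, crops included, and the job is handed in when it is done.

Besides the shell and the picture viewer there is one more tool, called as name(argument=value, ...) on one line, values as JSON. carry_out: Moves the arm, as the interface text tells. Its arguments: {"type":"object","properties":{"linear":{"type":"array"},"angular":{"type":"array"},"hand":{"type":"array"},"force":{"type":"number"}},"required":["linear","angular","hand"]}

```bash
ls; mkdir -p pics; python3 - <<'E'
from rig import manip
import cv2
s=manip.get_state();print(s)
for n in("scene","top"):
    im=manip.get_image(n);cv2.imwrite(f"pics/{n}0.png",im[:,:,::-1]);p=manip.camera_params(n);print(n,p)
E
```

```text
pics
{'clock': 0.0, 'qpos': array([ 1.00197178e+00,  2.76584217e-01,  1.50616269e+00, -1.92372060e-05,
        1.36069369e+00, -1.21025513e-01]), 'qd': array([ 0.00128578,  0.00196432, -0.00192081, -0.00071343, -0.0007133 ,
       -0.00035379]), 'effort': array([ 9.18053920e-04, -4.16766715e+01, -2.45813477e+01,  1.69749211e-05,
        1.09979571e-02, -1.08776604e-05]), 'position': array([0.24886438, 0.51810525, 0.40383379]), 'ee_rot': array([-3.03567906e-04,  2.22031426e-01,  9.75039072e-01, -8.72731226e-04]), 'contact_force': array([ 0.52638369, -0.71375189,  0.37411037]), 'moment': array([ 0.04989666,  0.04891319, -0.01537064]), 'gripper_force': 0.0, 'width': 0.08532510267349784}
scene {'fx': 474.616120155344, 'fy': 474.616120155344, 'cx': 310.43495842618063, 'cy': 239.6370859357774, 'view': array([[-0.26359396,  0.96449253, -0.01650418,  0.14777773],
       [ 0.74704218,  0.19328111, -0.63605849, -0.36292628],
       [-0.61028371, -0.1799905 , -0.77146433,  1.49163149],
       [ 0.        ,  0.        ,  0.        ,  1.        ]])}
top {'fx': 596.5694530520296, 'fy': 596.5694530520296, 'cx': 315.9514382459661, 'cy': 240.5287952089486, 'view': array([[-0.01686602, -0.99983732, -0.0063932 ,  0.03288545],
       [-0.98892271,  0.01762429, -0.14738132,  0.55337599],
       [ 0.14747002,  0.00383664, -0.98905908,  1.32712731],
       [ 0.        ,  0.        ,  0.        ,  1.        ]])}
```

View pics/scene0.png

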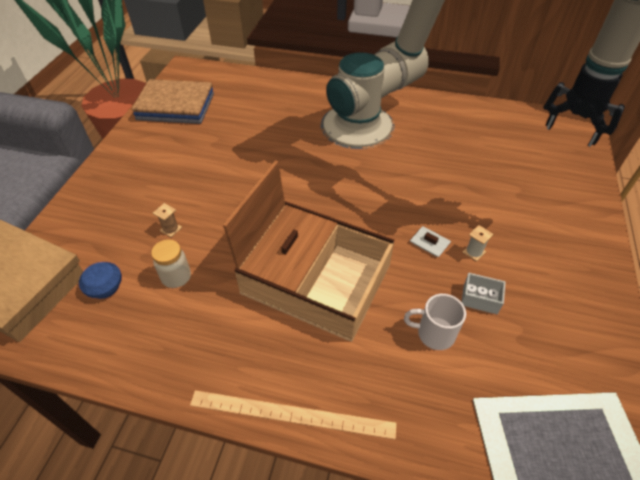

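View pics/top0.png

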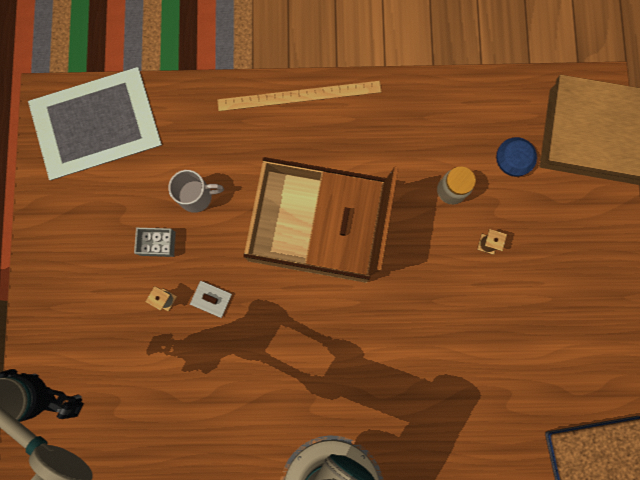

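The scene shows two spools: top-view (160,299) and (494,241). It also shows the tin (155,241) and its lid (211,299). The box is centred near (320,218), with the cover over the right-hand well and the flap standing at x≈390. The mug is at (190,190) and the jar at (457,185).

```bash
cat > h.py <<'E'
from rig import manip
import numpy as np, cv2
from scipy.spatial.transform import Rotation as R
def ray(n,uv,z):
    p=manip.camera_params(n);V=p["view"];Rm=V[:3,:3];c=-Rm.T@V[:3,3]
    d=Rm.T@np.array([(uv[0]-p["cx"])/p["fx"],(uv[1]-p["cy"])/p["fy"],1]);return c+d*(z-c[2])/d[2]
def proj(n,X):
    p=manip.camera_params(n);c=p["view"]@np.append(X,1);return np.array([p["fx"]*c[0]/c[2]+p["cx"],p["fy"]*c[1]/c[2]+p["cy"]])
def snap(n,f=None):
    im=np.ascontiguousarray(manip.get_image(n)[:,:,::-1])
    if f: cv2.imwrite(f"pics/{f}.png",im)
    return im
def crop(im,x0,y0,x1,y1,k): return cv2.resize(im[y0:y1,x0:x1],None,fx=k,fy=k,interpolation=cv2.INTER_CUBIC)
def quad(n,mask,z,win):
    """biggest blob in window -> rect of its hull ray-cast onto plane z: centre, size, angle"""
    m=np.zeros_like(mask);x0,y0,x1,y1=win;m[y0:y1,x0:x1]=mask[y0:y1,x0:x1]
    cs,_=cv2.findContours(m,cv2.RETR_EXTERNAL,cv2.CHAIN_APPROX_NONE);c=max(cs,key=cv2.contourArea)[:,0]
    P=np.array([ray(n,u,z)[:2] for u in c])*1000
    r=cv2.minAreaRect(P.astype(np.float32));return np.round(r[0],1),np.round(r[1],1),round(r[2],1),len(c)
def st():
    s=manip.get_state();print("t",round(s["clock"],2),"p",s["position"].round(4),"q",s["ee_rot"].round(4),"F",s["contact_force"].round(1),"w",round(s["width"],4),"gf",round(s["gripper_force"],1),"j",s["qpos"].round(2));return s
E
python3 - <<'E'
from h import *
im=cv2.imread("pics/top0.png");hsv=cv2.cvtColor(im,cv2.COLOR_BGR2HSV)
cv2.imwrite("pics/c1.png",np.hstack([crop(im,240,150,400,285,4)]))
a=crop(im,130,220,240,315,4);b=crop(im,465,215,525,265,4)
a=np.pad(a,((0,0),(0,245),(0,0)));a[:200,440:680]=b;cv2.imwrite("pics/c2.png",a)
for n,uv in(("s1",(160,299)),("s2",(494,241)),("lid",(211,299)),("tin",(155,241))): print(n,hsv[uv[1]-4:uv[1]+5:4,uv[0]-8:uv[0]+9:4].reshape(-1,3).tolist(),ray("top",uv,.07).round(3))
E
```

```text
s1 [[18, 143, 195], [16, 151, 194], [16, 152, 195], [16, 152, 179], [18, 144, 202], [21, 133, 194], [13, 168, 82], [17, 152, 194], [16, 153, 187], [17, 78, 62], [17, 150, 192], [18, 141, 193], [20, 139, 193], [19, 147, 154], [22, 68, 68]] [0.425 0.371 0.07 ]
s2 [[13, 170, 57], [17, 152, 193], [16, 152, 188], [16, 151, 191], [16, 153, 187], [16, 154, 156], [20, 136, 193], [18, 150, 146], [17, 149, 183], [16, 152, 194], [19, 140, 201], [16, 152, 186], [17, 146, 194], [18, 146, 194], [19, 143, 196]] [ 0.541 -0.376  0.07 ]
lid [[11, 126, 69], [9, 188, 53], [30, 32, 110], [24, 37, 110], [26, 34, 174], [16, 71, 118], [10, 199, 59], [9, 183, 64], [9, 201, 61], [26, 35, 109], [24, 35, 174], [23, 35, 176], [23, 39, 152], [11, 131, 37], [24, 36, 150]] [0.423 0.258 0.07 ]
tin [[17, 38, 106], [18, 45, 96], [21, 35, 138], [20, 33, 199], [20, 34, 196], [19, 42, 84], [23, 39, 110], [20, 37, 159], [18, 39, 99], [24, 37, 172], [17, 39, 171], [23, 41, 105], [19, 35, 197], [19, 37, 118], [21, 39, 157]] [0.555 0.385 0.07 ]
```

View pics/c1.png

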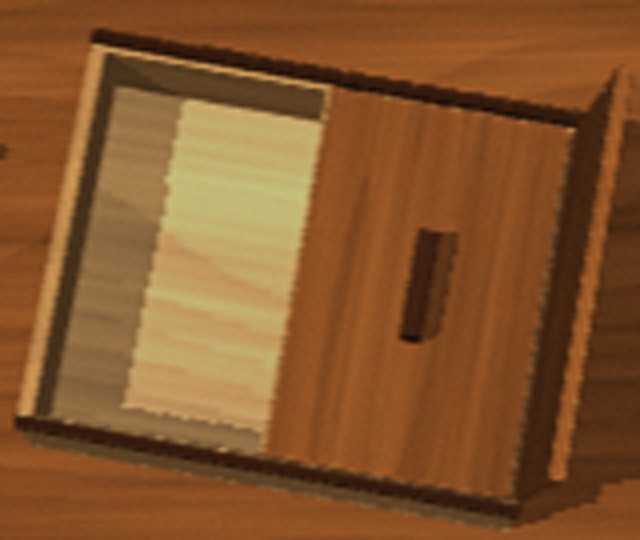

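View pics/c2.png

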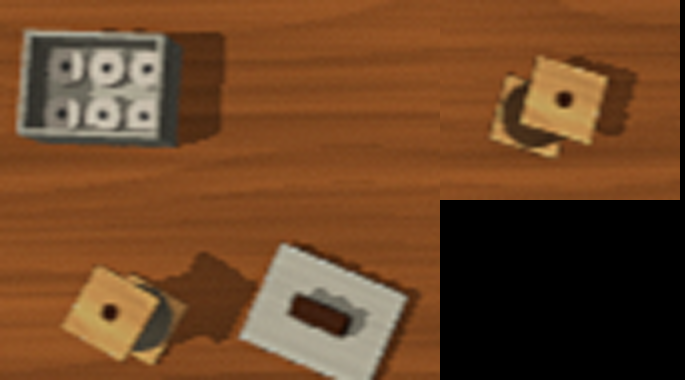

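The crops show clean corners on both spool tops, the tin rim, the lid plate and the box's guide strips (crop corners near (95,32), (578,118), (518,492), (17,420)). I'll cast these onto their planes and check the sizes.

```bash
python3 - <<'E'
from h import *
def f(name,pts,off,z):
    P=np.array([ray("top",((u+.5)/4-.5+off[0],(v+.5)/4-.5+off[1]),z)[:2] for u,v in pts])*1000
    e=np.roll(P,-1,0)-P
    print(name,"c",P.mean(0).round(1),"edges",np.linalg.norm(e,axis=1).round(1),"ang",np.degrees(np.arctan2(e[:,1],e[:,0])).round(1))
f("s1",[(100,265),(158,293),(125,361),(63,325)],(130,220),.07)
f("s2",[(103,55),(170,75),(150,143),(80,128)],(465,215),.07)
f("lid",[(285,243),(409,297),(371,385),(240,340)],(130,220),.012)
f("tin",[(25,30),(165,36),(162,134),(18,132)],(130,220),.045)
f("box",[(95,32),(578,118),(518,492),(17,420)],(240,150),.094)
f("grip",[(420,228),(458,232),(443,342),(400,338)],(240,150),.1135)
im=cv2.imread("pics/top0.png");hsv=cv2.cvtColor(im,cv2.COLOR_BGR2HSV)
sp=cv2.inRange(hsv,(12,100,140),(25,165,255));gr=cv2.inRange(hsv,(12,0,95),(40,60,255))
print(quad("top",sp,.07,(145,285,169,312)),quad("top",sp,.07,(478,225,512,255)));
print("lid",quad("top",gr,.012,(187,275,240,322)));print("tin",quad("top",gr,.045,(130,222,175,256)))
# flap edge: free edge
for u,v in[(625,68),(560,478)]: print("flap edge",[ray("top",(u/4+240,v/4+150),z).round(3) for z in(.21,.225)])
E
```

```text
s1 c [428.5 376.5] edges [36.3 41.1 40.4 38.4] ang [-116.3  154.8   59.6  -31. ]
s2 c [ 544.3 -380.4] edges [38.7 40.6 39.6 43.9] ang [-108.1  160.4   76.6  -20.4]
lid c [426.7 267.9] edges [79.2 54.6 80.5 61.1] ang [-114.3  156.6   70.4  -24.5]
tin c [560.4 397.1] edges [80.8 56.7 82.4 59.1] ang [-93.5 179.4  88.2  -2.3]
box c [602.3  24.2] edges [275.5 212.8 277.5 223.6] ang [-101.5  169.2   80.8  -11.3]
grip c [585.3 -45.9] edges [20.9 61.5 23.4 62. ] ang [-97.2 170.9  83.6 -11.5]
(array([425.6, 370.3]), array([55.1, 44.6]), 61.7, 78) (array([ 544.5, -379.2]), array([40.2, 39.7]), 71.7, 66)
lid (array([426.6, 269.6]), array([79.9, 58.9]), 66.2, 107)
tin (array([559.4, 397.2]), array([79.4, 60.5]), 87.2, 116)
flap edge [array([ 0.678, -0.144,  0.21 ]), array([ 0.673, -0.142,  0.225])]
flap edge [array([ 0.468, -0.104,  0.21 ]), array([ 0.467, -0.102,  0.225])]
```

```bash
python3 - <<'E'
from h import *
im=cv2.imread("pics/top0.png");g=cv2.cvtColor(im,cv2.COLOR_BGR2HSV)[:,:,2].astype(float)
# sub-pixel row profile of edges along columns
for u in range(270,380,18):
    col=cv2.resize(g[:, u-1:u+2].mean(1)[:,None],(1,480*1))[:,0]
    y0=158+ (u-264)*.18
    a=int(y0)-6;b=int(y0)+12
    print(u,"far",a,col[a:b].astype(int), "near",int(255+(u-245)*.145)-6,col[int(255+(u-245)*.145)-6:int(255+(u-245)*.145)+16].astype(int))
print("grip rows")
for v in range(204,240,4): print(v,g[v,336:362].astype(int))
print("left wall rows")
for v in(180,200,220,240): print(v,g[v,240:270].astype(int))
E
```

```text
270 far 153 [126 129 131 131 125  71  50  52  38 159 175  98  79  71  74  74  76  67] near 252 [141 143 151 153 145 135  77  51  54  55  79  93  92 117 146 142 140 129
 128 128 136 141]
288 far 156 [125 120 124 130 138  88  53  50  36 126 178  92  86  93  94  91  93  83] near 255 [135 139 149 151 140 120  93  56  53  51  76  93  92 111 134 128 127 137
 143 145 136 135]
306 far 159 [130 136 139 142 144  81  51  50  39 118 196 100  89  90  95  94  90  84] near 257 [166 157 159 162 145 155 128 102  62  54  57  64  94  92 109 138 142 142
 139 140 142 140]
324 far 162 [144 144 146 150 146  99  59  51  39  71 146 141 138 136 138 139 140 140] near 260 [149 150 149 149 150 153 157  95  69  55  54  48  96  93  95 128 140 134
 139 141 144 147]
342 far 166 [150 154 154 155 104  65  52  44  48 146 143 139 139 136 136 137 136 137] near 263 [123 125 125 125 125 124 129 106  75  54  52  53  87  97  99 132 140 140
 147 147 148 137]
360 far 169 [149 149 153 158 105  58  52  48  48 138 136 132 131 128 127 127 126 127] near 265 [126 127 126 128 126 128 128 129 116  73  55  52  51  73  94  95 111 142
 1
[... 1033 characters left out ...]
  83  92  85  84 110 130 129 124
 126 129 133 132 130 128 135 146]
236 [146 149 148 148 152 151 151 147 141 139 138 133 123 125 128 130 128 126
 130 132 132 131 126 131 142 148]
left wall rows
180 [124 125 126 123 127 131 131 129 131 130 130 128 132 130 129 129 133 136
 145 170 187 188 152  87  73  69  73 124 154 151]
200 [147 149 147 149 151 151 153 153 152 152 152 154 154 151 160 182 194 198
 157  87  70  67  71 119 146 146 145 144 144 145]
220 [139 141 140 143 140 141 143 142 140 139 150 179 198 198 157  87  70  70
  69 122 156 154 151 150 149 148 144 142 142 138]
240 [135 135 136 134 134 133 145 171 189 190 150  87  69  72  71 115 143 143
 143 140 141 143 142 140 141 139 139 138 138 136]
```

```bash
python3 - <<'E'
from h import *
r=lambda u,v,z:ray("top",(u,v),z)[:2]*1000
F=[r(270,157.6,.094),r(378,176.3,.094)];N=[r(270,261.8,.084),r(360,278,.084)];L=[r(258.5,180,.084),r(246.8,240,.084)]
an=lambda a,b:np.degrees(np.arctan2(*(b-a)[::-1]))
print("y-axis ang",an(F[1],F[0]),an(N[1],N[0]),"x ang",an(L[1],L[0]))
G=r(344.9,220,.1135);print("grip",G)
for yaw in(-11,-11.5,-10.5):
    t=np.radians(yaw);ex=np.array([np.cos(t),np.sin(t)]);ey=np.array([-ex[1],ex[0]])
    xf=np.mean([p@ex for p in F]);xn=np.mean([p@ex for p in N]);yl=np.mean([p@ey for p in L])
    c=ex*(xf+xn)/2+ey*(yl-141);print(yaw,"width",xf-xn,"c",c,"grip in box",(G-c)@ex,(G-c)@ey)
# scene view check for well corner / grip
im=cv2.imread("pics/scene0.png");cv2.imwrite("pics/c3.png",crop(im,215,160,405,340,3.2))
E
```

```text
y-axis ang 78.81924481472146 78.7584730086967 x ang -10.944132464975153
grip [587.21200126 -40.89681452]
-11 width 230.95457621600946 c [599.21902454  23.91925699] grip in box 0.5810690465554172 -65.9162657687814
-11.5 width 230.76746894590872 c [599.28794215  23.84073432] grip in box 1.0730785804919978 -65.84547881803586
-10.5 width 231.1240954009544 c [599.14679022  23.98600703] grip in box 0.0890152619613623 -65.97129524477971
```

View pics/c3.png

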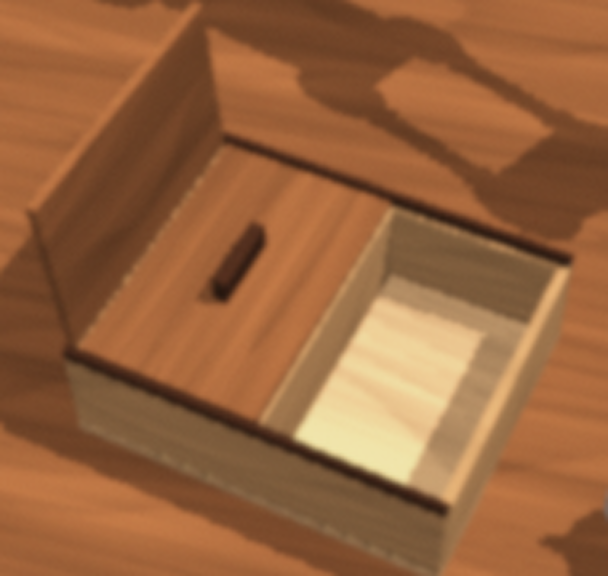

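Everything agrees with the given sizes: box centre is about (599, 23) mm with yaw −11°, and the grip bar sits over well B. I'll start with spool 1.

carry_out(linear=[[0.06,-0.047,0],[0.06,-0.047,0],[0.06,-0.047,0],[0.06,-0.047,0],[0.06,-0.047,0],[0.06,-0.047,0],[0,0,-0.08],[0,0,-0.08]], angular=[[0,0,-0.1],[0,0,-0.1],[0,0,-0.1],[0,0,-0.1],[0,0,-0.1],[0,0,-0.1],[0,0,0],[0,0,0]], hand=[1,1,1,1,1,1,1,1], force=40)

```text
clock: 0.77
position: [0.4318, 0.3762, 0.3259]
ee_rot: [0.003, 0.247, 0.969, 0.003]
contact_force: [0.2, 0.1, -2.3]
width: 0.0854
gripper_force: 0.0
```

carry_out(linear=[[0,0,-0.078],[0,0,-0.078],[0,0,-0.078],[0,0,0],[0,0,0],[0,0,0],[0,0,0],[0,0,0]], angular=[[0,0,0],[0,0,0],[0,0,0],[0,0,0],[0,0,0],[0,0,0],[0,0,0],[0,0,0]], hand=[1,1,1,1,0,0,0,0])

```text
clock: 1.43
position: [0.4299, 0.378, 0.2106]
ee_rot: [0.002, 0.245, 0.969, 0.002]
contact_force: [-1.8, -1.4, 19.5]
width: 0.0395
gripper_force: 37.6
```

carry_out(linear=[[0,0,0],[0,0,0],[0,0,0],[0,0,0]], angular=[[0,0,0],[0,0,0],[0,0,0],[0,0,0]], hand=[0,0,0,0])

```text
clock: 1.77
position: [0.4299, 0.378, 0.2106]
ee_rot: [0.002, 0.245, 0.969, 0.002]
contact_force: [-0.2, 0.6, 7.1]
width: 0.0396
gripper_force: 41.7
```

carry_out(linear=[[0,0,0.05],[0,0,0.08],[0,0,0.08],[0,0,0.07]], angular=[[0,0,0],[0,0,0],[0,0,0],[0,0,0]], hand=[0,0,0,0])

```text
clock: 2.1
position: [0.4287, 0.3773, 0.3512]
ee_rot: [0.001, 0.245, 0.969, 0.001]
contact_force: [0.2, 1.7, 0.1]
width: 0.0396
gripper_force: 40.8
```

carry_out(linear=[[0.0333,-0.0695,0],[0.0333,-0.0695,0],[0.0333,-0.0695,0],[0.0333,-0.0695,0],[0.0333,-0.0695,0],[0.0333,-0.0695,0],[0.0333,-0.0695,0],[0.0333,-0.0695,0]], angular=[[0,0,0.48],[0,0,0.48],[0,0,0.48],[0,0,0.48],[0,0,0.48],[0,0,0.48],[0,0,0.48],[0,0,0.48]], hand=[0,0,0,0,0,0,0,0])

```text
clock: 2.77
position: [0.5624, 0.0976, 0.3491]
ee_rot: [0.001, 0.093, 0.996, 0.0]
contact_force: [1.0, 0.2, -0.5]
width: 0.0397
gripper_force: 40.9
```

```bash
python3 - <<'E'
from h import *
a=snap("scene");b=snap("top");st()
cv2.imwrite("pics/d1.png",np.hstack([crop(a,200,80,400,340,2),crop(b,240,140,400,400,2)]))
E
```

```text
t 2.87 p [0.5645 0.0946 0.3489] q [ 0.0024  0.0966  0.9953 -0.0012] F [-0.4  1.3 -0.5] w 0.0395 gf 40.9 j [ 0.05  0.31  1.6  -0.    1.23 -1.33]
```

View pics/d1.png

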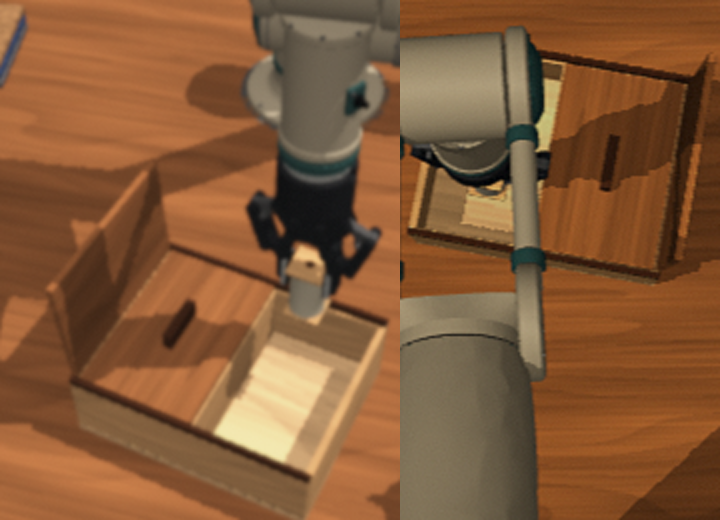

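carry_out(linear=[[0,0,-0.07],[0,0,-0.07],[0,0,-0.06],[0,0,-0.03],[0,0,-0.02],[0,0,0],[0,0,0]], angular=[[0,0,0],[0,0,0],[0,0,0],[0,0,0],[0,0,0],[0,0,0],[0,0,0]], hand=[0,0,0,0,0,0,0])

```text
clock: 3.45
position: [0.5625, 0.0997, 0.2235]
ee_rot: [0.001, 0.094, 0.996, 0.0]
contact_force: [-0.8, 0.4, 0.0]
width: 0.0395
gripper_force: 40.9
```

carry_out(linear=[[0,0,-0.008],[0,0,0],[0,0,0],[0,0,0],[0,0,0],[0,0,0],[0,0,0.05],[0,0,0.08]], angular=[[0,0,0],[0,0,0],[0,0,0],[0,0,0],[0,0,0],[0,0,0],[0,0,0],[0,0,0]], hand=[0,0,0,0.65,0.65,0.65,0.65,0.65])

```text
clock: 4.12
position: [0.5605, 0.0991, 0.2806]
ee_rot: [-0.005, 0.094, 0.996, -0.001]
contact_force: [1.6, 0.6, -0.4]
width: 0.0553
gripper_force: 0.0
```

carry_out(linear=[[0,0,0.08],[0,0,0.08],[0,0,0.08],[0,0,0.08],[0,0,0.08],[0,0,0]], angular=[[0,0,0],[0,0,0],[0,0,0],[0,0,0],[0,0,0],[0,0,0]], hand=[1,1,1,1,1,1])

```text
clock: 4.62
position: [0.5629, 0.0994, 0.4932]
ee_rot: [0.008, 0.094, 0.996, 0.001]
contact_force: [0.9, -0.5, 1.7]
width: 0.0855
gripper_force: 0.0
```

```bash
python3 - <<'E'
from h import *
a=snap("scene","s2");b=snap("top","t2");st()
hsv=cv2.cvtColor(b,cv2.COLOR_BGR2HSV);sp=cv2.inRange(hsv,(12,100,140),(25,165,255))
print(quad("top",sp,.07,(470,220,520,260)))
cv2.imwrite("pics/d2.png",np.hstack([crop(a,140,180,400,340,2),crop(b,460,200,530,360,2)]))
E
```

```text
t 4.72 p [0.5621 0.0993 0.4859] q [2.400e-03 9.420e-02 9.956e-01 4.000e-04] F [-0.6  0.3 -1. ] w 0.0855 gf 0.0 j [ 0.05  0.23  1.36  0.    1.54 -1.33]
(array([ 544.5, -379.2]), array([40.2, 39.7]), 71.7, 66)
```

View pics/d2.png

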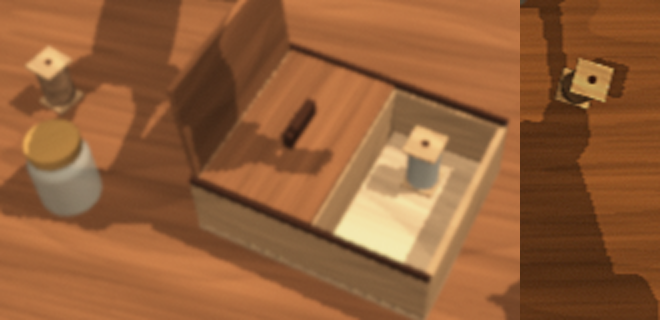

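carry_out(linear=[[-0.003,-0.0797,0],[-0.003,-0.0797,0],[-0.003,-0.0797,0],[-0.003,-0.0797,0],[-0.003,-0.0797,0],[-0.003,-0.0797,0]], angular=[[0,0,-0.132],[0,0,-0.132],[0,0,-0.132],[0,0,-0.132],[0,0,-0.132],[0,0,-0.132]], hand=[1,1,1,1,1,1])

```text
clock: 5.22
position: [0.5524, -0.1414, 0.4813]
ee_rot: [-0.002, 0.126, 0.992, 0.001]
contact_force: [0.6, 0.8, 0.6]
width: 0.0856
gripper_force: 0.0
```

carry_out(linear=[[-0.003,-0.0797,0],[-0.003,-0.0797,0],[-0.003,-0.0797,0],[-0.003,-0.0797,0],[-0.003,-0.0797,0],[-0.003,-0.0797,0],[0,0,0],[0,0,-0.07]], angular=[[0,0,-0.132],[0,0,-0.132],[0,0,-0.132],[0,0,-0.132],[0,0,-0.132],[0,0,-0.132],[0,0,0],[0,0,0]], hand=[1,1,1,1,1,1,1,1])

```text
clock: 5.88
position: [0.5445, -0.3825, 0.4519]
ee_rot: [0.004, 0.159, 0.987, -0.003]
contact_force: [2.0, -0.1, 1.7]
width: 0.0852
gripper_force: 0.0
```

```bash
python3 - <<'E'
from h import *
st()
E
```

```text
t 5.88 p [ 0.5445 -0.3825  0.4519] q [ 0.004   0.1589  0.9873 -0.0026] F [ 2.  -0.1  1.7] w 0.0852 gf 0.0 j [-0.72  0.39  1.21 -0.    1.53 -1.97]
```

carry_out(linear=[[0,0,-0.08],[0,0,-0.08],[0,0,-0.08],[0,0,-0.08],[0,0,-0.08],[0,0,-0.08],[0,0,0],[0,0,0]], angular=[[0,0,0],[0,0,0],[0,0,0],[0,0,0],[0,0,0],[0,0,0],[0,0,0],[0,0,0]], hand=[1,1,1,1,1,1,1,0])

```text
clock: 6.55
position: [0.5429, -0.3776, 0.2052]
ee_rot: [-0.004, 0.157, 0.988, 0.002]
contact_force: [1.0, -0.4, -0.1]
width: 0.0756
gripper_force: 0.0
```

carry_out(linear=[[0,0,0],[0,0,0],[0,0,0],[0,0,0],[0,0,0],[0,0,0.04],[0,0,0.08],[0,0,0.08]], angular=[[0,0,0],[0,0,0],[0,0,0],[0,0,0],[0,0,0],[0,0,0],[0,0,0],[0,0,0]], hand=[0,0,0,0,0,0,0,0])

```text
clock: 7.22
position: [0.5435, -0.3784, 0.3091]
ee_rot: [-0.001, 0.157, 0.988, 0.001]
contact_force: [0.8, -1.0, -1.0]
width: 0.0393
gripper_force: 41.7
```

carry_out(linear=[[0,0,0.08],[0,0,0.08],[0,0,0.08],[0,0,0.08],[0,0,0.02],[0,0,0]], angular=[[0,0,0],[0,0,0],[0,0,0],[0,0,0],[0,0,0],[0,0,0]], hand=[0,0,0,0,0,0])

```text
clock: 7.72
position: [0.544, -0.3787, 0.4846]
ee_rot: [0.005, 0.157, 0.988, -0.003]
contact_force: [0.6, -0.2, -0.1]
width: 0.0392
gripper_force: 41.8
```

carry_out(linear=[[0.0195,0.0765,0],[0.0195,0.0765,0],[0.0195,0.0765,0],[0.0195,0.0765,0],[0.0195,0.0765,0],[0.0195,0.0765,0]], angular=[[0,0,0.132],[0,0,0.132],[0,0,0.132],[0,0,0.132],[0,0,0.132],[0,0,0.132]], hand=[0,0,0,0,0,0])

```text
clock: 8.22
position: [0.6023, -0.1475, 0.4764]
ee_rot: [-0.002, 0.126, 0.992, 0.0]
contact_force: [0.4, -0.7, -1.8]
width: 0.0396
gripper_force: 41.8
```

carry_out(linear=[[0.0195,0.0765,0],[0.0195,0.0765,0],[0.0195,0.0765,0],[0.0195,0.0765,0],[0.0195,0.0765,0],[0.0195,0.0765,0],[0,0,0],[0,0,0]], angular=[[0,0,0.132],[0,0,0.132],[0,0,0.132],[0,0,0.132],[0,0,0.132],[0,0,0.132],[0,0,0],[0,0,0]], hand=[0,0,0,0,0,0,0,0])

```text
clock: 8.88
position: [0.6611, 0.0825, 0.476]
ee_rot: [-0.002, 0.092, 0.996, -0.0]
contact_force: [-0.1, -0.0, -1.3]
width: 0.0394
gripper_force: 41.7
```

carry_out(linear=[[0,0,-0.08],[0,0,-0.08],[0,0,-0.08],[0,0,-0.08],[0,0,-0.08],[0,0,-0.06],[0,0,-0.04],[0,0,-0.02]], angular=[[0,0,0],[0,0,0],[0,0,0],[0,0,0],[0,0,0],[0,0,0],[0,0,0],[0,0,0]], hand=[0,0,0,0,0,0,0,0])

```text
clock: 9.55
position: [0.6586, 0.0788, 0.2188]
ee_rot: [-0.004, 0.095, 0.995, -0.0]
contact_force: [-20.9, 1.9, 66.8]
width: 0.0394
gripper_force: 55.6
```

carry_out(linear=[[0,0,-0.01],[0,0,0],[0,0,0],[0,0,0]], angular=[[0,0,0],[0,0,0],[0,0,0],[0,0,0]], hand=[0,0,0,0])

```text
clock: 9.88
position: [0.658, 0.0789, 0.2189]
ee_rot: [-0.003, 0.095, 0.995, -0.0]
contact_force: [-14.4, 1.2, 30.8]
width: 0.0396
gripper_force: 51.4
```

```bash
python3 - <<'E'
from h import *
a=snap("scene");b=snap("top");st()
cv2.imwrite("pics/d3.png",np.hstack([crop(a,200,120,400,340,2),crop(b,240,120,400,340,2)]))
E
```

```text
t 9.98 p [0.658  0.0789 0.2189] q [-2.800e-03  9.480e-02  9.955e-01 -4.000e-04] F [-13.3   0.9  30.7] w 0.0393 gf 51.4 j [ 0.01  0.55  1.55 -0.    1.05 -1.37]
```

View pics/d3.png

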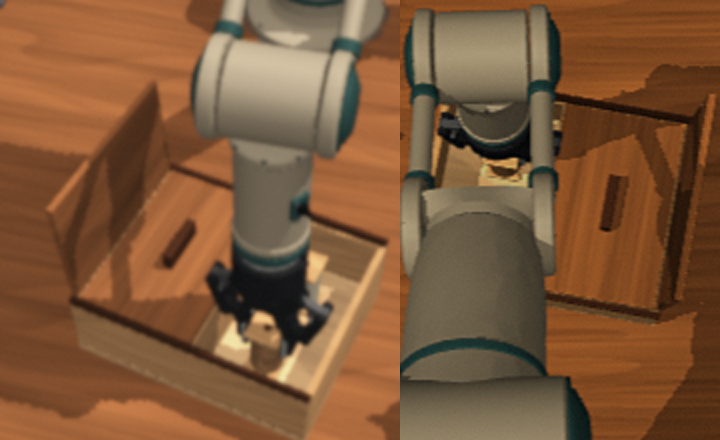

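The spool is inside the well and pressing on its floor. I'll ease up, release and retreat.

carry_out(linear=[[0,0,0.008],[0,0,0.004],[0,0,0],[0,0,0],[0,0,0],[0,0,0],[0,0,0.05],[0,0,0.08]], angular=[[0,0,0],[0,0,0],[0,0,0],[0,0,0],[0,0,0],[0,0,0],[0,0,0],[0,0,0]], hand=[0,0,0.65,0.65,0.65,0.65,0.65,0.65])

```text
clock: 10.65
position: [0.6596, 0.08, 0.2797]
ee_rot: [-0.006, 0.094, 0.996, -0.001]
contact_force: [0.8, 0.6, 0.9]
width: 0.0555
gripper_force: 0.0
```

carry_out(linear=[[0,0,0.08],[0,0,0.08],[0,0,0.08],[0,-0.08,0],[0,-0.08,0],[0,-0.08,0],[0,0,0]], angular=[[0,0,0],[0,0,0],[0,0,0],[0,0,0],[0,0,0],[0,0,0],[0,0,0]], hand=[0.65,0.65,0.65,0.65,0.65,0.65,0.65])

```text
clock: 11.23
position: [0.6613, -0.0465, 0.4043]
ee_rot: [0.0, 0.097, 0.995, -0.003]
contact_force: [0.5, 0.3, -0.3]
width: 0.0555
gripper_force: 0.0
```

```bash
python3 - <<'E'
from h import *
a=snap("scene");b=snap("top","t4");s=st()
hsv=cv2.cvtColor(b,cv2.COLOR_BGR2HSV)
t=np.radians(-11.1);ex=np.array([np.cos(t),np.sin(t),0]);ey=np.array([-ex[1],ex[0],0]);c=np.array([.599,.0225,0])
print("grip est",c+ey*-.069,"pix",proj("top",c+ey*-.069+[0,0,.1135]))
cv2.imwrite("pics/d4.png",np.hstack([crop(a,200,120,400,340,2),crop(b,240,120,400,340,2)]))
E
```

```text
t 11.33 p [ 0.6612 -0.0416  0.404 ] q [-6.000e-04  9.570e-02  9.954e-01  3.000e-04] F [ 0.6  1.1 -0.7] w 0.0556 gf 0.0 j [-0.17  0.41  1.3   0.    1.43 -1.55]
grip est [ 0.58571598 -0.04520919  0.        ] pix [346.89384423 220.63976688]
```

View pics/d4.png

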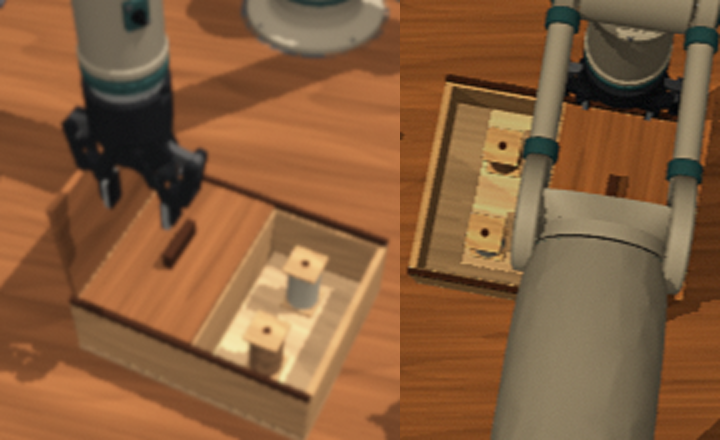

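carry_out(linear=[[-0.05,0,0],[-0.05,0,0],[-0.05,-0.004,0],[0,0,-0.07],[0,0,-0.07],[0,0,-0.07],[0,0,-0.056],[0,0,0]], angular=[[0,0,0],[0,0,0],[0,0,0],[0,0,0],[0,0,0],[0,0,0],[0,0,0],[0,0,0]], hand=[0.65,0.65,0.65,0.65,0.65,0.65,0.65,0.65])

```text
clock: 12.0
position: [0.5836, -0.04, 0.2657]
ee_rot: [-0.006, 0.093, 0.996, 0.001]
contact_force: [-0.9, -0.3, -0.2]
width: 0.0555
gripper_force: 0.0
```

carry_out(linear=[[0,0,0],[0,0,0],[0,0,0],[0,0,0],[0,0,0],[0,0,0]], angular=[[0,0,0],[0,0,0],[0,0,0],[0,0,0],[0,0,0],[0,0,0]], hand=[0,0,0,0,0,0], force=25)

```text
clock: 12.5
position: [0.5871, -0.0418, 0.2741]
ee_rot: [0.003, 0.094, 0.996, 0.0]
contact_force: [1.4, 1.5, 6.4]
width: 0.0115
gripper_force: 27.9
```

carry_out(linear=[[0.0066,0.034,0],[0.0066,0.034,0],[0.0066,0.034,0],[0.0066,0.034,0],[0.0066,0.034,0],[0.0066,0.034,0],[0.0066,0.034,0],[0,0,0]], angular=[[0,0,0],[0,0,0],[0,0,0],[0,0,0],[0,0,0],[0,0,0],[0,0,0],[0,0,0]], hand=[0,0,0,0,0,0,0,0])

```text
clock: 13.17
position: [0.611, 0.0792, 0.2741]
ee_rot: [0.004, 0.094, 0.996, 0.001]
contact_force: [1.7, 1.4, 6.4]
width: 0.0112
gripper_force: 28.0
```

carry_out(linear=[[0.0036,0.018,0],[0.0018,0.009,0],[0.0012,0.006,0],[0,0,0],[0,0,0]], angular=[[0,0,0],[0,0,0],[0,0,0],[0,0,0],[0,0,0]], hand=[0,0,0,0,0])

```text
clock: 13.58
position: [0.614, 0.0933, 0.2741]
ee_rot: [0.003, 0.094, 0.996, 0.0]
contact_force: [2.4, -0.4, 5.1]
width: 0.0109
gripper_force: 27.8
```

carry_out(linear=[[0.001,0.005,0],[0.001,0.005,0],[0,0,0],[0,0,0]], angular=[[0,0,0],[0,0,0],[0,0,0],[0,0,0]], hand=[0,0,0,0])

```text
clock: 13.92
position: [0.6144, 0.0949, 0.2741]
ee_rot: [0.002, 0.094, 0.996, -0.004]
contact_force: [-0.1, -11.8, 7.6]
width: 0.011
gripper_force: 28.2
```

carry_out(linear=[[0,0,0],[0,0,0],[0,0,0],[0,0,0.05],[0,0,0.08],[0,0,0.08]], angular=[[0,0,0],[0,0,0],[0,0,0],[0,0,0],[0,0,0],[0,0,0]], hand=[0.6,0.6,0.6,0.6,0.6,0.6])

```text
clock: 14.42
position: [0.6129, 0.0989, 0.3761]
ee_rot: [-0.003, 0.094, 0.996, -0.0]
contact_force: [2.1, -0.2, 0.4]
width: 0.0518
gripper_force: 0.0
```

carry_out(linear=[[-0.0313,0.0291,0],[-0.0313,0.0291,0],[-0.0313,0.0291,0],[-0.0313,0.0291,0],[-0.0313,0.0291,0],[-0.0313,0.0291,0],[-0.0313,0.0291,0],[-0.0313,0.0291,0]], angular=[[0,0,-0.98],[0,0,-0.98],[0,0,-0.98],[0,0,-0.98],[0,0,-0.98],[0,0,-0.98],[0,0,-0.98],[0,0,-0.98]], hand=[0.6,0.6,0.6,0.6,0.6,0.6,0.6,0.6])

```text
clock: 15.08
position: [0.4872, 0.2159, 0.3765]
ee_rot: [-0.0, 0.398, 0.917, -0.0]
contact_force: [-0.7, -0.1, -0.2]
width: 0.0508
gripper_force: 0.0
```

carry_out(linear=[[-0.0313,0.0291,0],[-0.0313,0.0291,0],[-0.0313,0.0291,0],[-0.0313,0.0291,0],[0,0,0],[0,0,0],[0,0,0],[0,0,0]], angular=[[0,0,-0.98],[0,0,-0.98],[0,0,-0.98],[0,0,-0.98],[0,0,-0.98],[0,0,-0.98],[0,0,-0.98],[0,0,-0.98]], hand=[0.6,0.6,0.6,0.6,0.6,0.6,0.6,0.6])

```text
clock: 15.75
position: [0.4252, 0.2736, 0.3766]
ee_rot: [-0.0, 0.662, 0.75, -0.0]
contact_force: [-0.6, 0.5, 0.4]
width: 0.0513
gripper_force: 0.0
```

carry_out(linear=[[0,0,0],[0,0,0],[0,0,0],[0,0,0],[0,0,0],[0,0,0],[0,0,0],[0,0,0]], angular=[[0,0,-0.98],[0,0,-0.98],[0,0,-0.98],[0,0,-0.98],[0,0,-0.98],[0,0,-0.98],[0,0,-0.98],[0,0,0]], hand=[0.6,0.6,0.6,0.6,0.6,0.6,0.6,0.6])

```text
clock: 16.42
position: [0.4254, 0.2734, 0.3765]
ee_rot: [-0.0, 0.839, 0.543, -0.0]
contact_force: [0.5, -1.1, -0.2]
width: 0.0513
gripper_force: 0.0
```

```bash
python3 - <<'E'
from h import *
a=snap("scene","s5");b=snap("top","t5");s=st()
x=R.from_quat(np.roll(s["ee_rot"],-1)).apply([0,1,0]);print("closing",np.degrees(np.arctan2(x[1],x[0])))
# lid grip (dark) in t0, top z=.03
im=cv2.imread("pics/top0.png");g=cv2.cvtColor(im,cv2.COLOR_BGR2HSV);m=cv2.inRange(g,(5,120,20),(14,255,80));print(quad("top",m,.03,(198,285,225,310)))
gr=cv2.inRange(cv2.cvtColor(b,cv2.COLOR_BGR2HSV),(12,0,95),(40,60,255));print("tin now",quad("top",gr,.045,(130,222,175,256)))
E
```

```text
t 16.52 p [0.4256 0.2733 0.3766] q [-1.000e-04  8.386e-01  5.447e-01 -2.000e-04] F [-0.1  0.2 -0.9] w 0.0515 gf 0.0 j [0.43 0.19 1.69 0.   1.26 0.85]
closing -23.98605680679646
(array([426.2, 269. ]), array([33. , 12.1]), 66.1, 32)
tin now (array([567. , 397.3]), array([79.8, 44.1]), 89.0, 187)
```

carry_out(linear=[[0.002,-0.008,-0.08],[0,0,-0.08],[0,0,-0.08],[0,0,-0.06],[0,0,-0.02],[0,0,-0.02],[0,0,-0.02],[0,0,0]], angular=[[0,0,0],[0,0,0],[0,0,0],[0,0,0],[0,0,0],[0,0,0],[0,0,0],[0,0,0]], hand=[0.6,0.6,0.6,0.6,0.6,0.6,0.6,0.6])

```text
clock: 17.18
position: [0.426, 0.2689, 0.1949]
ee_rot: [-0.0, 0.839, 0.544, -0.002]
contact_force: [-0.9, -0.3, 0.5]
width: 0.051
gripper_force: 0.0
```

carry_out(linear=[[0,0,-0.007],[0,0,0]], angular=[[0,0,0],[0,0,0]], hand=[0.6,0.6])

```text
clock: 17.35
position: [0.4269, 0.2693, 0.1932]
ee_rot: [0.0, 0.839, 0.544, 0.0]
contact_force: [0.2, 0.5, -0.0]
width: 0.0511
gripper_force: 0.0
```

carry_out(linear=[[0,0,-0.008],[0,0,0],[0,0,0],[0,0,0],[0,0,0],[0,0,0],[0,0,0],[0,0,0]], angular=[[0,0,0],[0,0,0],[0,0,0],[0,0,0],[0,0,0],[0,0,0],[0,0,0],[0,0,0]], hand=[0.6,0,0,0,0,0,0,0], force=60)

```text
clock: 18.02
position: [0.4269, 0.2693, 0.1898]
ee_rot: [0.0, 0.839, 0.544, 0.0]
contact_force: [-1.1, 0.7, 5.6]
width: 0.0119
gripper_force: 61.0
```

carry_out(linear=[[0,0,0.04],[0,0,0.08],[0,0,0.08],[0,0,0.08],[0,0,0.06],[0,0,0]], angular=[[0,0,0],[0,0,0],[0,0,0],[0,0,0],[0,0,0],[0,0,0]], hand=[0,0,0,0,0,0])

```text
clock: 18.52
position: [0.4284, 0.27, 0.3656]
ee_rot: [0.001, 0.839, 0.544, 0.007]
contact_force: [0.9, 0.2, -0.8]
width: 0.012
gripper_force: 60.3
```

carry_out(linear=[[0.0332,0.032,0],[0.0332,0.032,0],[0.0332,0.032,0],[0.0332,0.032,0],[0.0332,0.032,0],[0.0332,0.032,0],[0.0332,0.032,0],[0.0332,0.032,0]], angular=[[0,0,0.575],[0,0,0.575],[0,0,0.575],[0,0,0.575],[0,0,0.575],[0,0,0.575],[0,0,0.575],[0,0,0.575]], hand=[0,0,0,0,0,0,0,0])

```text
clock: 19.18
position: [0.5601, 0.3979, 0.3574]
ee_rot: [-0.0, 0.725, 0.689, -0.001]
contact_force: [0.1, 0.0, -1.9]
width: 0.0125
gripper_force: 60.3
```

carry_out(linear=[[0,0,0],[0,0,0],[0,0,0]], angular=[[0,0,0],[0,0,0],[0,0,0]], hand=[0,0,0])

```text
clock: 19.43
position: [0.5591, 0.3969, 0.3577]
ee_rot: [-0.0, 0.726, 0.688, -0.002]
contact_force: [-0.4, 0.2, -1.1]
width: 0.0125
gripper_force: 60.3
```

```bash
python3 - <<'E'
from h import *
a=snap("scene","s6");b=snap("top","t6");s=st()
y=R.from_quat(np.roll(s["ee_rot"],-1)).apply([0,1,0]);print("closing",np.degrees(np.arctan2(y[1],y[0])))
print(proj("scene",s["position"]-[0,0,.18]),proj("top",s["position"]-[0,0,.18]))
cv2.imwrite("pics/d6.png",np.hstack([crop(a,410,150,560,340,3)[:, :450],crop(b,110,210,220,400,3)]))
E
```

```text
t 19.53 p [0.5589 0.3966 0.3587] q [-1.000e-04  7.257e-01  6.880e-01 -9.000e-04] F [-0.1 -0.8 -0.3] w 0.0124 gf 60.3 j [ 0.52  0.47  1.32 -0.    1.36  0.57]
closing -3.059435581486753
[502.05216348 248.51686838] [135.08196194 231.5042755 ]
```

View pics/d6.png

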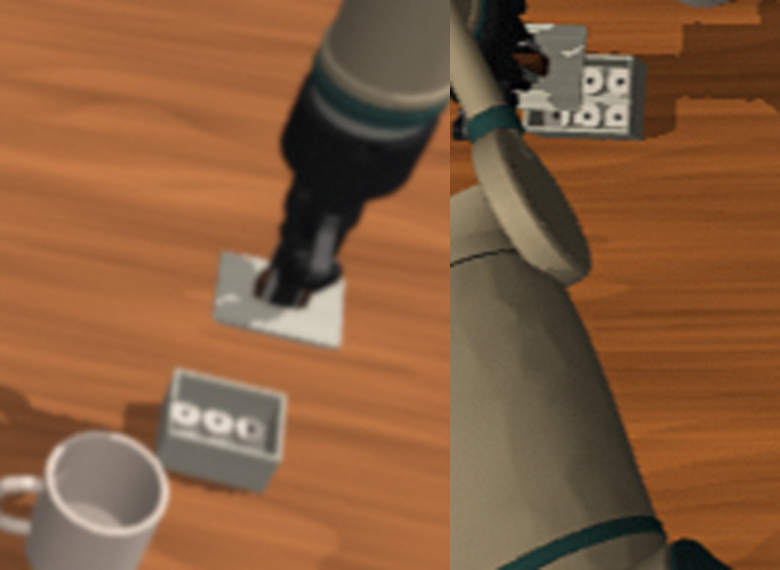

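```bash
python3 - <<'E'
from h import *
def f(name,pts,z):
    P=np.array([ray("scene",((u+.5)/3-.5+410,(v+.5)/3-.5+150),z)[:2] for u,v in pts])*1000
    e=np.roll(P,-1,0)-P;print(name,P.mean(0).round(1),np.linalg.norm(e,axis=1).round(1),np.degrees(np.arctan2(e[:,1],e[:,0])).round(1))
f("lid",[(221,252),(347,270),(341,347),(214,319)],.1809)
f("tin",[(176,369),(287,395),(276,461),(161,430)],.045)
a=cv2.imread("pics/s6.png");g=cv2.cvtColor(a,cv2.COLOR_BGR2HSV);m=cv2.inRange(g,(12,0,85),(100,75,255))
print("lid",quad("scene",m,.1809,(478,228,530,270)))
# tin rim: bright edges vs
for z in(.045,): print("tin",quad("scene",m,z,(462,270,510,320)))
f("lid-top left","" or [(75,25),(135,25),(133,108),(75,108)],.18) if 0 else None
E
```

```text
lid [560. 398.] [81.7 67.3 79.2 59.6] [ 93.4  -3.8 -92.  178. ]
tin [561.6 397.6] [80.3 61.  80.9 58.4] [ 87.6  -6.4 -94.3 172.9]
lid (array([562.7, 397. ]), array([79.2, 62.4]), 86.8, 150)
tin (array([593.9, 394.6]), array([ 85.3, 124.6]), 87.5, 159)
```

carry_out(linear=[[0.002,0.001,-0.08],[0,0,-0.08],[0,0,-0.04],[0,0,-0.02],[0,0,-0.01],[0,0,0],[0,0,0]], angular=[[0,0,0],[0,0,0],[0,0,0],[0,0,0],[0,0,0],[0,0,0],[0,0,0]], hand=[0,0,0,0,0,0,0])

```text
clock: 20.12
position: [0.5611, 0.398, 0.246]
ee_rot: [0.0, 0.726, 0.688, 0.001]
contact_force: [-0.1, 0.6, -0.6]
width: 0.0122
gripper_force: 60.3
```

carry_out(linear=[[0,0,-0.005],[0,0,-0.005],[0,0,-0.005],[0,0,0]], angular=[[0,0,0],[0,0,0],[0,0,0],[0,0,0]], hand=[0,0,0,0])

```text
clock: 20.45
position: [0.5605, 0.3977, 0.2368]
ee_rot: [0.0, 0.726, 0.688, 0.0]
contact_force: [1.3, 0.2, -1.0]
width: 0.0123
gripper_force: 60.3
```

carry_out(linear=[[0,0,-0.004],[0,0,-0.004],[0,0,0],[0,0,0]], angular=[[0,0,0],[0,0,0],[0,0,0],[0,0,0]], hand=[0,0,0,0])

```text
clock: 20.78
position: [0.5605, 0.3977, 0.2325]
ee_rot: [-0.0, 0.726, 0.688, -0.0]
contact_force: [-0.2, 0.8, 0.2]
width: 0.0123
gripper_force: 60.3
```

carry_out(linear=[[0,0,-0.004],[0,0,-0.003],[0,0,0],[0,0,0]], angular=[[0,0,0],[0,0,0],[0,0,0],[0,0,0]], hand=[0,0,0,0])

```text
clock: 21.12
position: [0.5605, 0.3977, 0.229]
ee_rot: [-0.0, 0.726, 0.688, -0.0]
contact_force: [1.0, -0.5, 0.3]
width: 0.0127
gripper_force: 60.3
```

carry_out(linear=[[0,0,-0.003],[0,0,0],[0,0,0],[0,0,0],[0,0,0],[0,0,0],[0,0,0.05],[0,0,0.06]], angular=[[0,0,0],[0,0,0],[0,0,0],[0,0,0],[0,0,0],[0,0,0],[0,0,0],[0,0,0]], hand=[0,0,0.4,0.4,0.4,0.4,1,1])

```text
clock: 21.78
position: [0.5597, 0.3972, 0.2804]
ee_rot: [-0.001, 0.726, 0.688, -0.003]
contact_force: [0.8, -0.3, -0.2]
width: 0.0575
gripper_force: 0.0
```

carry_out(linear=[[0,0,0.05],[0,0,0],[0,0,0],[0,0,0],[0,0,0]], angular=[[0,0,0],[0,0,0],[0,0,0],[0,0,0],[0,0,0]], hand=[1,1,1,1,1])

```text
clock: 22.2
position: [0.5601, 0.3974, 0.3062]
ee_rot: [-0.0, 0.726, 0.688, -0.001]
contact_force: [1.0, 0.0, -0.4]
width: 0.0855
gripper_force: 0.0
```

```bash
python3 - <<'E'
from h import *
print("mug",ray("top",(188,187),.095))
a=snap("scene","s7");b=snap("top","t7");s=st()
cv2.imwrite("pics/d7.png",np.hstack([crop(a,410,150,560,340,3)[:, :450],crop(b,110,210,220,400,3)]))
g=cv2.cvtColor(a,cv2.COLOR_BGR2HSV);m=cv2.inRange(g,(12,0,130),(100,75,255));print("lid plate",quad("scene",m,.049,(462,268,506,312)))
E
```

```text
mug [0.67187292 0.3069876  0.095     ]
t 22.3 p [0.5602 0.3975 0.3061] q [-3.000e-04  7.256e-01  6.881e-01 -1.400e-03] F [ 0.1  0.1 -1.3] w 0.0852 gf 0.0 j [ 0.52  0.5   1.39 -0.    1.25  0.57]
lid plate (array([562.2, 397.8]), array([81.9, 66.2]), 84.9, 116)
```

View pics/d7.png

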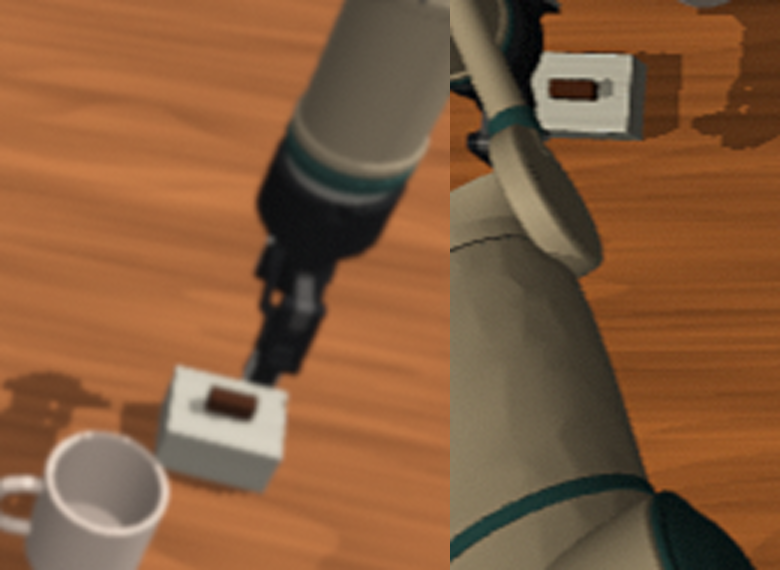

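The lid sits flush on the tin (scene crop (225,410)). Next I'll grip the tin across its 60 mm side.

carry_out(linear=[[0,0,-0.07],[0,0,-0.07],[0,0,-0.05],[0,0,-0.03],[0,0,-0.015],[0,0,0],[0,0,0]], angular=[[0,0,0],[0,0,0],[0,0,0],[0,0,0],[0,0,0],[0,0,0],[0,0,0]], hand=[1,1,1,1,1,1,1])

```text
clock: 22.88
position: [0.5608, 0.3978, 0.19]
ee_rot: [-0.0, 0.726, 0.688, -0.0]
contact_force: [1.0, -0.1, -0.1]
width: 0.0853
gripper_force: 0.0
```

carry_out(linear=[[0,0,0],[0,0,0],[0,0,0],[0,0,0],[0,0,0],[0,0,0]], angular=[[0,0,0],[0,0,0],[0,0,0],[0,0,0],[0,0,0],[0,0,0]], hand=[0,0,0,0,0,0], force=70)

```text
clock: 23.38
position: [0.561, 0.3981, 0.1922]
ee_rot: [0.0, 0.726, 0.688, 0.002]
contact_force: [0.1, 0.0, 5.5]
width: 0.0591
gripper_force: 77.9
```

carry_out(linear=[[0,0,0.03],[0,0,0.05],[0,0,0.07],[0,0,0.08],[0,0,0.07],[0,0,0.04]], angular=[[0,0,0],[0,0,0],[0,0,0],[0,0,0],[0,0,0],[0,0,0]], hand=[0,0,0,0,0,0])

```text
clock: 23.88
position: [0.5609, 0.3979, 0.3649]
ee_rot: [0.001, 0.726, 0.688, 0.003]
contact_force: [0.6, 0.6, -2.3]
width: 0.0589
gripper_force: 77.1
```

carry_out(linear=[[0.0043,-0.04,0],[0.0043,-0.07,0],[0.0043,-0.0736,0],[0.0043,-0.0736,0],[0.0043,-0.0736,0],[0.0043,-0.0736,0],[0.0043,-0.0736,0],[0.0043,-0.0736,0]], angular=[[0,0,-0.146],[0,0,-0.146],[0,0,-0.146],[0,0,-0.146],[0,0,-0.146],[0,0,-0.146],[0,0,-0.146],[0,0,-0.146]], hand=[0,0,0,0,0,0,0,0])

```text
clock: 24.55
position: [0.5771, 0.1202, 0.3599]
ee_rot: [-0.0, 0.757, 0.653, -0.0]
contact_force: [0.3, 0.1, -2.2]
width: 0.0588
gripper_force: 77.0
```

carry_out(linear=[[0.0043,-0.0736,0],[0.0043,-0.0736,0],[0.0043,-0.0736,0],[0.0043,-0.0736,0],[0,-0.037,0],[0,0,0],[0,0,0]], angular=[[0,0,-0.146],[0,0,-0.146],[0,0,-0.146],[0,0,-0.146],[0,0,0],[0,0,0],[0,0,0]], hand=[0,0,0,0,0,0,0])

```text
clock: 25.13
position: [0.586, -0.0449, 0.3598]
ee_rot: [-0.001, 0.773, 0.635, -0.0]
contact_force: [0.3, 0.3, -2.6]
width: 0.0585
gripper_force: 76.9
```

```bash
python3 - <<'E'
from h import *
a=snap("scene","s8");b=snap("top","t8");s=st()
y=R.from_quat(np.roll(s["ee_rot"],-1)).apply([0,1,0]);print("closing",np.degrees(np.arctan2(y[1],y[0])))
cv2.imwrite("pics/d8.png",np.hstack([crop(a,200,80,400,340,2),crop(b,240,120,400,380,2)]))
E
```

```text
t 25.23 p [ 0.586  -0.0432  0.36  ] q [-6.000e-04  7.720e-01  6.356e-01  0.000e+00] F [-0.4  0.7 -3. ] w 0.0587 gf 76.9 j [-0.19  0.32  1.55  0.    1.27  0.  ]
closing -11.065149951888694
```

View pics/d8.png

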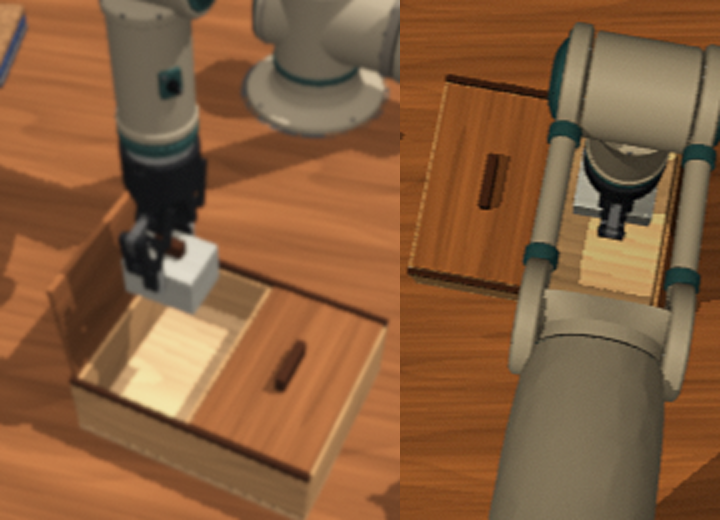

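carry_out(linear=[[0,0,-0.06],[0,0,-0.08],[0,0,-0.08],[0,0,-0.05],[0,0,-0.02],[0,0,-0.01],[0,0,0],[0,0,0]], angular=[[0,0,0],[0,0,0],[0,0,0],[0,0,0],[0,0,0],[0,0,0],[0,0,0],[0,0,0]], hand=[0,0,0,0,0,0,0,0])

```text
clock: 25.9
position: [0.5874, -0.0434, 0.2118]
ee_rot: [0.001, 0.772, 0.636, 0.001]
contact_force: [-0.0, 0.4, -3.4]
width: 0.0589
gripper_force: 76.8
```

carry_out(linear=[[0,0,-0.01],[0,0,-0.004],[0,0,0],[0,0,0]], angular=[[0,0,0],[0,0,0],[0,0,0],[0,0,0]], hand=[0,0,0,0])

```text
clock: 26.23
position: [0.5865, -0.0439, 0.2038]
ee_rot: [0.0, 0.772, 0.636, 0.0]
contact_force: [-0.1, 0.7, -2.3]
width: 0.0588
gripper_force: 76.9
```

carry_out(linear=[[0,0,-0.006],[0,0,0],[0,0,0],[0,0,0]], angular=[[0,0,0],[0,0,0],[0,0,0],[0,0,0]], hand=[0,0,0,0])

```text
clock: 26.57
position: [0.5865, -0.0439, 0.2003]
ee_rot: [0.0, 0.772, 0.636, 0.0]
contact_force: [1.2, -0.7, -2.7]
width: 0.0588
gripper_force: 77.1
```

carry_out(linear=[[0,0,0],[0,0,0],[0,0,0],[0,0,0],[0,0,0.03],[0,0,0.06],[0,0,0.08],[0,0,0.08]], angular=[[0,0,0],[0,0,0],[0,0,0],[0,0,0],[0,0,0],[0,0,0],[0,0,0],[0,0,0]], hand=[0.85,0.85,0.85,0.85,0.85,0.85,0.85,0.85])

```text
clock: 27.23
position: [0.5859, -0.0437, 0.3258]
ee_rot: [-0.001, 0.772, 0.636, -0.001]
contact_force: [0.8, -0.3, 0.5]
width: 0.0729
gripper_force: 0.0
```

Tin released in the well. Next I'll shut the fingers and go over to the outside of the flap.

carry_out(linear=[[0,0,0.08],[0,0,0.08],[0,0,0.08],[-0.012,-0.0615,0],[-0.012,-0.0615,0],[-0.012,-0.0615,0],[-0.012,-0.0615,0],[0,0,0]], angular=[[0,0,0],[0,0,0],[0,0,0],[0,0,0],[0,0,0],[0,0,0],[0,0,0],[0,0,0]], hand=[0,0,0,0,0,0,0,0])

```text
clock: 27.9
position: [0.5614, -0.1714, 0.4453]
ee_rot: [0.002, 0.773, 0.634, -0.002]
contact_force: [0.1, -0.3, 0.0]
width: -0.0004
gripper_force: 0.0
```

carry_out(linear=[[0,0,0],[0,0,-0.06],[0,0,-0.06],[0,0,-0.02],[0,0,0],[0,0,0]], angular=[[0,0,0],[0,0,0],[0,0,0],[0,0,0],[0,0,0],[0,0,0]], hand=[0,0,0,0,0,0])

```text
clock: 28.4
position: [0.5627, -0.1661, 0.3755]
ee_rot: [-0.0, 0.772, 0.636, 0.0]
contact_force: [0.7, -0.6, 0.3]
width: 0.0004
gripper_force: 0.0
```

```bash
python3 - <<'E'
from h import *
a=snap("scene");b=snap("top");s=st()
cv2.imwrite("pics/d9.png",np.hstack([crop(a,190,80,400,340,2),crop(b,240,120,400,380,2)]))
t=np.radians(-11.1);d=s["position"][:2]*1000-[600,24.5];print("box xy",d@[np.cos(t),np.sin(t)],d@[-np.sin(t),np.cos(t)])
E
```

```text
t 28.5 p [ 0.5631 -0.1666  0.3771] q [0.0015 0.7718 0.6359 0.0008] F [-0.2  0.6 -0.7] w -0.0001 gf 0.0 j [-0.41  0.31  1.53  0.    1.3  -0.21]
box xy 0.6020057728264376 -194.57544981147373
```

View pics/d9.png

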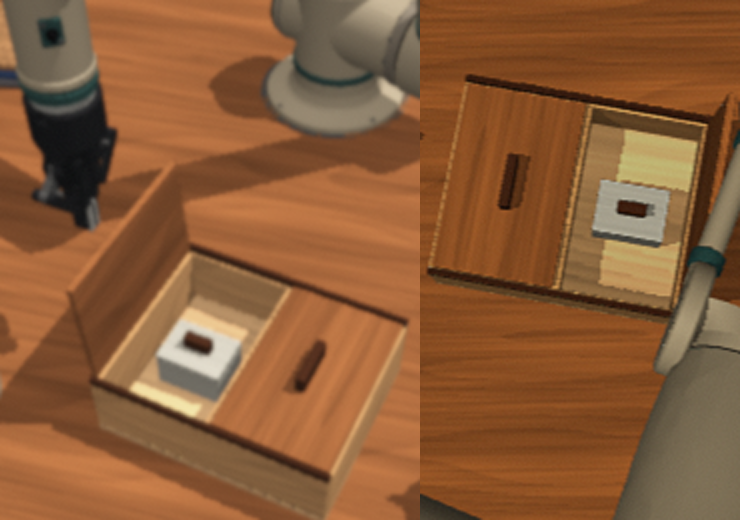

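The tin stands in well B with its lid seated, the cover is home, and the fingers are behind the flap. I'll swing it shut.

carry_out(linear=[[0.0079,0.0402,-0.004],[0.0079,0.0402,-0.004],[0.0055,0.0281,-0.0027],[0.0055,0.0281,-0.0027],[0.0052,0.0264,-0.01],[0.0052,0.0264,-0.01]], angular=[[0,0,0],[0,0,0],[0,0,0],[0,0,0],[0,0,0],[0,0,0]], hand=[0,0,0,0,0,0])

```text
clock: 29.0
position: [0.5815, -0.0711, 0.3592]
ee_rot: [0.001, 0.772, 0.636, 0.001]
contact_force: [0.4, -1.9, 0.6]
width: 0.0
gripper_force: 0.7
```

carry_out(linear=[[0.0045,0.0231,-0.0167],[0.0045,0.0231,-0.0167],[0.0035,0.018,-0.0221],[0.0035,0.018,-0.0221],[0,0,0],[0,0,0]], angular=[[0,0,0],[0,0,0],[0,0,0],[0,0,0],[0,0,0],[0,0,0]], hand=[0,0,0,0,0,0])

```text
clock: 29.5
position: [0.5885, -0.0303, 0.318]
ee_rot: [-0.001, 0.772, 0.636, -0.001]
contact_force: [-0.3, 0.5, -0.4]
width: -0.0
gripper_force: 0.0
```

carry_out(linear=[[0.0023,0.0118,-0.0261],[0.0023,0.0118,-0.0261],[0.0009,0.0046,-0.0284]], angular=[[0,0,0],[0,0,0],[0,0,0]], hand=[0,0,0])

```text
clock: 29.75
position: [0.5923, -0.017, 0.28]
ee_rot: [0.001, 0.772, 0.635, 0.001]
contact_force: [-0.4, 0.1, 0.4]
width: -0.0001
gripper_force: 0.5
```

carry_out(linear=[[0.0009,0.0046,-0.02],[0,0,-0.005],[0,0,0],[0,0,0]], angular=[[0,0,0],[0,0,0],[0,0,0],[0,0,0]], hand=[0,0,0,0])

```text
clock: 30.08
position: [0.5922, -0.015, 0.2671]
ee_rot: [0.0, 0.772, 0.635, 0.0]
contact_force: [0.7, -0.4, 0.9]
width: -0.0002
gripper_force: 0.0
```

carry_out(linear=[[0,0,-0.004],[0,0,0],[0,0,0],[0,0,0]], angular=[[0,0,0],[0,0,0],[0,0,0],[0,0,0]], hand=[0,0,0,0])

```text
clock: 30.42
position: [0.5922, -0.0149, 0.2669]
ee_rot: [0.001, 0.772, 0.636, 0.0]
contact_force: [-3.0, 0.3, 9.2]
width: -0.0004
gripper_force: 4.8
```

carry_out(linear=[[0,0,-0.004],[0,0,0],[0,0,0],[0,0,0]], angular=[[0,0,0],[0,0,0],[0,0,0],[0,0,0]], hand=[0,0,0,0])

```text
clock: 30.75
position: [0.5921, -0.0149, 0.2667]
ee_rot: [0.001, 0.772, 0.636, 0.001]
contact_force: [-5.4, 0.8, 19.2]
width: 0.0003
gripper_force: 9.7
```

A firm stop at tip height 93.7 mm matches a level lid (93.5 mm). I'll retreat and check.

carry_out(linear=[[0,0,0.02],[0,0,0.08],[0,0,0.08],[0,0,0.08],[-0.06,0.05,0.02],[-0.06,0.05,0],[-0.06,0.05,0],[-0.06,0.05,0]], angular=[[0,0,0],[0,0,0],[0,0,0],[0,0,0],[0,0,0],[0,0,0],[0,0,0],[0,0,0]], hand=[0,0,0,0,0,0,0,0])

```text
clock: 31.42
position: [0.4708, 0.0859, 0.4034]
ee_rot: [0.0, 0.772, 0.635, 0.001]
contact_force: [-0.1, 0.4, -0.1]
width: 0.0001
gripper_force: 0.0
```

carry_out(linear=[[-0.04,0.07,0],[-0.04,0.07,0],[-0.03,0.07,0],[0,0.07,0],[0,0.07,0],[0,0,0],[0,0,0],[0,0,0]], angular=[[0,0,0],[0,0,0],[0,0,0],[0,0,0],[0,0,0],[0,0,0],[0,0,0],[0,0,0]], hand=[0,0,0,0,0,0,0,0])

```text
clock: 32.08
position: [0.4171, 0.2601, 0.4028]
ee_rot: [0.0, 0.772, 0.636, -0.0]
contact_force: [-0.6, -0.3, -0.2]
width: -0.0001
gripper_force: 0.0
```

```bash
python3 - <<'E'
from h import *
a=snap("scene");b=snap("top");s=st()
cv2.imwrite("pics/e0.png",np.hstack([crop(a,140,160,400,340,1.5),crop(b,150,120,500,330,1.15)[:270].copy() if 0 else cv2.resize(b[130:310,150:420],(405,270))]))
E
```

```text
t 32.18 p [0.4173 0.2594 0.4028] q [ 2.000e-04  7.724e-01  6.351e-01 -3.000e-04] F [-0.7 -0.6 -0.7] w -0.0 gf 0.0 j [ 0.41  0.15  1.68 -0.    1.31  0.61]
```

View pics/e0.png

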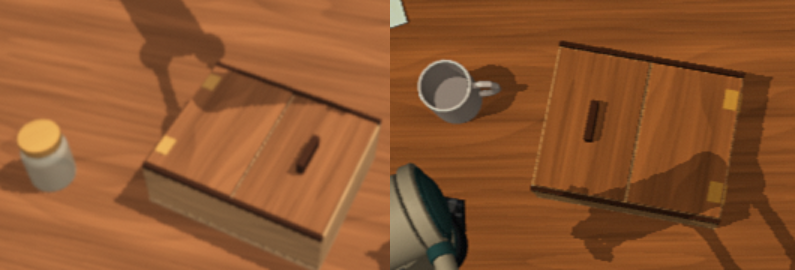

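The cover is home, the lid lies flat over well B, and the mug and jar are where they were, so I'm handing in.

```bash
python3 -c "
from rig import manip
print(manip.sign_off())"
```

```text
the job is handed in; nothing more can be done
None
```

The job is handed in (no verdict was returned): both spools are in well A under the fully home cover, the tin is upright in well B with its lid seated, the hinged lid is shut flat over it, and the mug and jar were not touched; when I set down the second spool the wrist force briefly reached about 70 N, under the 120 N limit.

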